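Close the guard interlock and set the selector

ROBOT

A 7-joint arm with a two-finger parallel gripper is mounted at the origin on the work surface; the furniture and walls round the work are solid. World frame = base frame: x ahead of the robot, y to its left, z up, the work surface at z = 0. Lengths are in m, angles in rad, forces in N, time in s.
With the tool pointing down it reaches from about 0.425 to 0.925 m from the base axis. Payload 6.8 kg.
Tool frame: the origin (TCP) lies on the centre line of the jaws, within the pads' length; the fingertips stand bot.tip_reach ahead of it and the grasp point (between the pads) lies 3 mm ahead of it (bot.tip_reach is the distance from the TCP to the fingertips, in m); z points along the fingers, y is the line along which they close (so a half turn about z gives the same grasp; the last joint's range is limited). The gripper opens to 85 mm and grips with 20 to 120 N. Pads are 22 mm wide; open, the fingers measure 114 mm over their backs; the gripper's body (76 mm by 85 mm) begins 54 mm behind the grasp point. The pads swing forward as they close: fully open they stand 13 mm farther back than shut.
Start: joints at [1.073, 0.477, 0.022, 1.555, -0.011, 1.109, -0.083], TCP at [0.257, -0.624, 0.253] pointing down, gripper open.
Joint ranges: [-2.96, 2.96], [-0.34, 2.1], [-1.41, 1.46], [0.24, 2.44], [-1.37, 4.51], [0.17, 1.92], [-2.96, 2.96]. Speed limits (rad/s): [2.39, 2.39, 3.14, 3.14, 3.14, 3.14, 3.14].

INTERFACE

Orientations are given as a unit quaternion [w, x, y, z].
In Python, from station import bot gives the robot as it stands.
- The arm moves only by the tool jog_arm, never from a script. Its argument "deltas" is a list of rows, each a list of 7 numbers: the shift along the world's x, y, z in m, then the turn, a rotation vector about the world's x, y, z in rad, then the opening, from 0 (shut) to 1 (fully open). In form: [[x, y, z, rx, ry, rz, grip], ...]. A call has 1 to 10 rows; each row shifts and turns the commanded pose from where the row before left it; what a row does not reach is not made up. A row lasts 1/10 s, in which the tool goes at most 50 mm and 8.59 degrees, less where a joint would pass 70% of its speed; a pose out of reach is approached as far as the arm can. A call with a gripper value outside its range is refused whole. The fingers move at their own pace and stop on an object; "newtons" is the grip in N (left out, the last holds). Time passes only in rows, so rows that do not move let the fingers close. It gives the time, the measured TCP pose, the force, the opening and the grip force at its end, in the units of the state.
- bot.get_obs(): the state, without advancing time (a new reading comes with each control period).
- bot.read_camera(name): name is "scene" or "top" or "wrist"; returns a dict with "img" (400x640x3 uint8, red, green, blue), "K" (3x3 intrinsics, pixels), "eye" and "attitude" of the camera in the world. Camera axes: x right, y down, z forward; pixel columns grow to the right and rows downward; lengths in m; the calibration is good to about 2 mm. A picture is of the moment at which its call begins. There is no depth.
- bot.hand_in(): hands the job in; it is judged then, once.
The state is a dict: "t": time; "q": joint angles; "joint_vel": joint speeds; "joint_torque": joint torques, N m; "eef_pos": TCP position; "tool_rot": TCP orientation; "contact_force": force on the tool from outside, world axes, zero at the start; "torque": the same for the moment, N m; "gripper_width": opening from 0.0 (shut) to 1.0 (fully open); "grasp_force": force on a finger pad.
Only numpy, scipy, OpenCV 4.12 (cv2) and the standard library are available. Lean on these libraries where they do the work, as an engineer would, in place of code of your own. Each camera call takes 0.05 s, during which the arm holds its last target. There are 200 camera calls.

TASK

Push the loose aluminium actuator block along the table, never lifting it, so that its flat steel tongue goes straight into the slot of the interlock switch and is fully home, with the front of the block up against the switch. Only then turn the selector on the grey control box three clicks clockwise from its end stop and leave it resting in that detent. Leave everything else on the table where it is.

Things in the scene. Friction and masses are not known exactly. Their poses are not given: they have to be found in the camera images.
- actuator: Loose actuator block, about 0.6 kg: aluminium, 96 mm long (x) x 130 mm wide (y) x 32 mm high, black cover plate on top (38 mm in all), a flat steel tongue 44 mm out of its front (+x) face. Too big to grasp; it slides flat, pushed on its back or sides. Origin: centre of its underside (back face x = -48 mm, front +48, sides y = +-65); z up. Starts short of the switch, off its line and askew.
- tongue_tip (a point): Middle of the end of the tongue, 92 mm ahead of the block's origin and 16 mm above the table; axes as the block's. The tongue is 40 mm wide (32 mm over its last 6 mm) and 6 mm thick.
- switch: Interlock switch, fixed: grey housing 60 mm deep, 92 wide, 48 high on a dark steel foot 100 mm wide; cable gland behind. Origin: on the table below the middle of the slot's mouth, in the plane of the front face, which faces the robot; x points straight into the slot, z up. Fully home, the block's front touches this face: block origin at x = -48 mm, y = 0, same heading. Nothing springs back.
- slot_mouth (a point): Middle of the slot's mouth in the switch's front face, 16 mm above the table; axes as the switch's. The level slot is 12 mm high (10 to 22 mm above the table), 48 mm wide and 48 mm deep; its mouth flares to 62 mm wide over the first 14 mm. Fully home, the tongue tip lies 44 mm inside.
- control_box: Grey control box fixed to the table, 110 mm (x) x 96 mm (y) x 38 mm high, left or right of the work. Origin: centre of its underside; z up. The black selector stands on its top, its axis at x = -5 mm, y = 0; six white ticks mark its positions.
- selector (a joint): Angle of the selector (rad): 0 at its anticlockwise end stop, growing clockwise seen from above. Six detents, 0.45 apart, from 0 to 2.25 (the other stop), so three clicks from the end stop is 1.35. Starts at 0. A detent takes under 0.1 N m to pass and pulls the selector to the nearest position when let go.
- selector_grip (a point): On the selector's axis, 60 mm above the table. The selector is a bar handle 50 mm long, 14 mm thick, from 44 to 68 mm above the table, on a disc 48 mm across. x points along the bar to its end with a white line, y across it, z up; they turn with it. At the end stop the bar points 1.125 rad anticlockwise of the control box's x.
- meter: Bystander, loose: red hand multimeter, 140 x 70 x 43 mm; origin at the centre of its underside, x along its length. Leave it.
- clamp_block: Bystander, loose: brass block 110 x 38 x 38 mm; origin at the centre of its underside, x along its length. Leave it.
- dc_supply: Bystander, loose: black power adapter 48 x 106 x 30 mm; origin at the centre of its underside, y along its length. Leave it.

How it is judged:
By the outcome, as a careful person would: the job done as asked, in the order asked, and still so for the second after the job is handed in, with the robot touching nothing.
It also fails if it takes over 72 s, if anything falls off the work surface, if the arm or the gripper's body presses on something with over 40 N, if the wrist force passes 120 N, or if a joint passes its speed limit or range.

## Working session

There is one attempt and no reset: what is moved stays moved. The work goes in short steps, Python scripts to look and compute and a tool call to move; the robot and the scene stay as the last step left them, time stands still between calls to the robot, and variables do not carry over. Pictures are saved under pics/ and viewed, at most 10 in all, crops included, and the job is handed in when it is done.

Besides the shell and the picture viewer there is one more tool, called after "Request:" as a command line: name --pt "numbers of a row" for each row, then --argument value for the rest. jog_arm: Moves the arm, as the interface text tells. Its arguments: {"type":"object","properties":{"deltas":{"type":"array"},"newtons":{"type":"number"}},"required":["deltas"]}

```bash
mkdir -p pics; ls; cat > h.py <<'E'
import numpy as np,cv2
from scipy.spatial.transform import Rotation as R
from station import bot
def rot(a):
    a=np.array(a,float)
    return a if a.shape==(3,3) else R.from_quat(a[[1,2,3,0]]).as_matrix()
def ray(c,u,z):
    d=rot(c["attitude"])@np.linalg.solve(c["K"],[u[0],u[1],1.]); e=np.array(c["eye"])
    return e+d*(z-e[2])/d[2]
def proj(c,p):
    q=rot(c["attitude"]).T@(np.array(p)-c["eye"]); q=np.array(c["K"])@q; return q[:2]/q[2]
def save(c,n): cv2.imwrite(n,c["img"][:,:,::-1])
E
python3 - <<'E'
from h import *
o=bot.get_obs(); print(o, bot.tip_reach)
for n in("top","scene"):
    c=bot.read_camera(n); save(c,f"pics/{n}0.png"); print(n,c["K"],c["eye"],c["attitude"])
    np.save(f"{n}0.npy",c,allow_pickle=True)
E
```

```text
pics
{'t': 0.0, 'q': array([ 1.07286792,  0.47779921,  0.02230798,  1.55649152, -0.01152683,
        1.10930784, -0.08311534]), 'joint_vel': array([-0.00178268, -0.00259392, -0.00030258, -0.00044422, -0.00064692,
       -0.00046719,  0.00096918]), 'joint_torque': array([ 4.43295639e-04, -5.96444499e+01,  1.60815451e+00, -2.81195086e+01,
        1.25013205e-02,  9.48813627e-03, -1.47122250e-05]), 'eef_pos': array([ 0.25631227, -0.62381895,  0.25230875]), 'tool_rot': array([-9.10387369e-04,  9.81061718e-01,  1.93693117e-01, -2.31674299e-04]), 'contact_force': array([-0.28805981, -0.34199969,  0.25640979]), 'torque': array([-0.01723473,  0.04667988, -0.03876929]), 'grasp_force': 0.0, 'gripper_width': 1.0011430195831086} 0.022
top [[375.23596735   0.         322.69003464]
 [  0.         375.23596735 194.5927471 ]
 [  0.           0.           1.        ]] [ 0.46111432 -0.00170367  1.1451772 ] [-0.04306631  0.7140679  -0.69674264  0.0529341 ]
scene [[396.49723964   0.         320.92974343]
 [  0.         396.49723964 203.48451469]
 [  0.           0.           1.        ]] [0.05273371 0.37276776 0.79478742] [ 0.16613328 -0.43338477  0.82359865 -0.32597951]
```

View pics/top0.png

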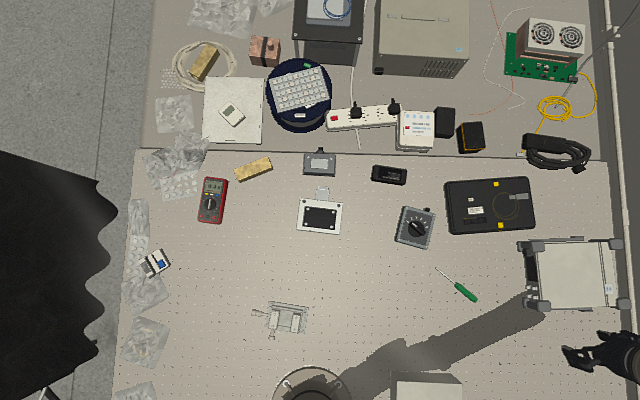

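View pics/scene0.png

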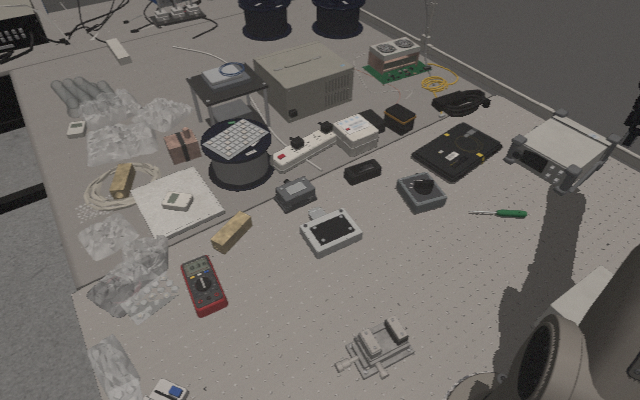

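The top view shows the actuator at about (319,216), the switch at (320,163) and the control box at (416,227). In the scene view they are at (331,231), (295,193) and (421,191). I'll enlarge the top view to pick edges.

```bash
python3 - <<'E'
from h import *
c=np.load("top0.npy",allow_pickle=True).item()
im=c["img"][145:255,290:445,::-1]
cv2.imwrite("pics/crop1.png",cv2.resize(im,None,fx=5,fy=5,interpolation=cv2.INTER_CUBIC))
g=cv2.cvtColor(c["img"],cv2.COLOR_RGB2HSV)
# actuator: black cover plate (z=.038) ; aluminium outline bright
roi=np.zeros(g.shape[:2],np.uint8); roi[185:245,285:355]=1
for nm,m,z in(("alu",(g[...,2]>205)&(roi>0),.032),("plate",(g[...,2]<80)&(roi>0),.038)):
    cs,_=cv2.findContours(m.astype(np.uint8),cv2.RETR_EXTERNAL,cv2.CHAIN_APPROX_NONE)
    k=max(cs,key=cv2.contourArea); r=cv2.minAreaRect(k)
    b=cv2.boxPoints(r); print(nm,r,b.round(1).tolist()); P=np.array([ray(c,p,z) for p in b]); print(P.round(4).tolist(),P.mean(0))
E
```

```text
alu ((319.23077392578125, 215.6538543701172), (42.543914794921875, 31.00868034362793), 7.125016689300537) [[296.20001220703125, 228.39999389648438], [300.0, 197.60000610351562], [342.29998779296875, 202.89999389648438], [338.3999938964844, 233.6999969482422]]
[[0.5107, 0.0604, 0.032], [0.6026, 0.052, 0.032], [0.5899, -0.0745, 0.032], [0.4982, -0.0647, 0.032]] [ 0.55034456 -0.00670653  0.032     ]
plate ((319.3692321777344, 217.5461883544922), (31.876924514770508, 20.093626022338867), 7.125016689300537) [[302.29998779296875, 225.5], [304.79998779296875, 205.60000610351562], [336.3999938964844, 209.60000610351562], [333.8999938964844, 229.5]]
[[0.5192, 0.0424, 0.038], [0.5784, 0.0368, 0.038], [0.569, -0.0572, 0.038], [0.5099, -0.0509, 0.038]] [ 0.5441282 -0.007214   0.038    ]
```

View pics/crop1.png

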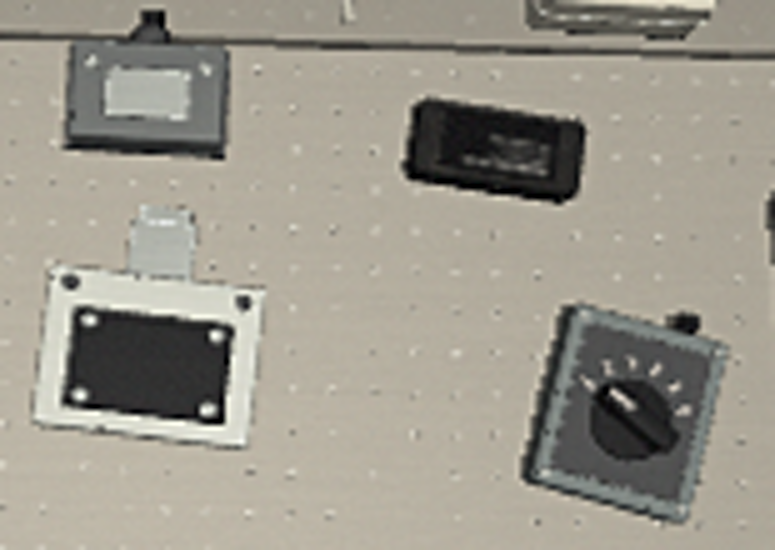

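The crop shows:
- **Actuator:** top outline corners at (50,262), (266,288), (247,447) and (33,422); tongue end at (166,207).
- **Switch:** front edge from about (66,145) to (224,152).
- **Selector:** centre (630,418), with the white line pointing up-left.

Next I'll move over the work for a closer wrist view, turning the tool to the block's heading.

Request:
jog_arm --pt "0.012 0.038 0.005 0 0 -0.03 1" --pt "0.012 0.04 0.005 0 0 -0.03 1" --pt "0.012 0.04 0.005 0 0 -0.03 1" --pt "0.012 0.04 0.005 0 0 -0.03 1" --pt "0.012 0.04 0.005 0 0 -0.03 1" --pt "0.012 0.04 0.005 0 0 -0.03 1" --pt "0.012 0.04 0.005 0 0 -0.03 1" --pt "0.012 0.04 0.005 0 0 -0.03 1" --pt "0.012 0.04 0.005 0 0 -0.03 1" --pt "0.012 0.04 0.005 0 0 -0.03 1"

```text
t: 1.1
eef_pos: [0.3764, -0.2246, 0.3033]
tool_rot: [0.0, 0.999, 0.044, -0.0]
contact_force: [0.9, -0.3, 0.0]
gripper_width: 0.998
grasp_force: 0.0
```

Request:
jog_arm --pt "0.012 0.04 0 0 0 -0.03 1" --pt "0.012 0.04 0 0 0 -0.03 1" --pt "0.012 0.04 0 0 0 -0.03 1" --pt "0.012 0.04 0 0 0 -0.03 1" --pt "0.012 0.03 0 0 0 -0.03 1" --pt "0.012 0.02 0 0 0 -0.03 1" --pt "0 0 0 0 0 -0.01 1" --pt "0 0 0 0 0 0 1"

```text
t: 1.9
eef_pos: [0.4482, -0.0164, 0.3029]
tool_rot: [0.0, 0.999, -0.05, -0.001]
contact_force: [-0.7, -0.1, 0.3]
gripper_width: 1.003
grasp_force: 0.0
```

```bash
python3 - <<'E'
from h import *
c=bot.read_camera("wrist"); save(c,"pics/w1.png"); np.save("w1.npy",c,allow_pickle=True)
print(c["K"],c["eye"],c["attitude"]); o=bot.get_obs(); print(o["t"],o["eef_pos"],o["tool_rot"],o["q"])
E
```

```text
[[321.08299153   0.         322.6644148 ]
 [  0.         321.08299153 197.51459811]
 [  0.           0.           1.        ]] [ 0.52959863 -0.02408698  0.42426258] [-0.10866959 -0.66222687  0.73180102  0.11880138]
1.95 [ 0.44800714 -0.01714826  0.30293696] [ 2.04285188e-04  9.98736606e-01 -5.02482648e-02 -5.10973095e-04] [ 0.30066215  0.07417209 -0.41881164  1.98392793  0.03423732  1.09119883
 -1.804298  ]
```

View pics/w1.png

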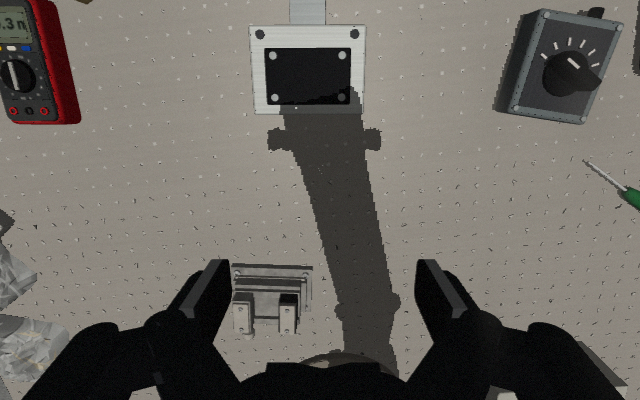

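The wrist view shows the actuator at (307,68) and the control box at (558,68); the switch is off the top. I'll go forward to see it.

Request:
jog_arm --pt "0.04 0 0 0 0 0 1" --pt "0.04 0 0 0 0 0 1" --pt "0.04 0 0 0 0 0 1" --pt "0.04 0 0 0 0 0 1" --pt "0.02 0 0 0 0 0 1" --pt "0 0 0 0 0 0 1" --pt "0 0 0 0 0 0 1"

```text
t: 2.65
eef_pos: [0.6276, -0.0176, 0.3027]
tool_rot: [0.0, 0.999, -0.051, -0.001]
contact_force: [0.1, 0.3, 0.1]
gripper_width: 1.008
grasp_force: 0.0
```

```bash
python3 - <<'E'
from h import *
c=bot.read_camera("wrist"); save(c,"pics/w2.png"); np.save("w2.npy",c,allow_pickle=True)
im=c["img"][0:290,170:560,::-1]
cv2.imwrite("pics/w2c.png",cv2.resize(im,None,fx=2,fy=2,interpolation=cv2.INTER_CUBIC))
print(c["eye"],c["attitude"])
E
```

```text
[ 0.70910676 -0.02539608  0.42393003] [-0.10888524 -0.66134362  0.73252252  0.11907721]
```

View pics/w2c.png

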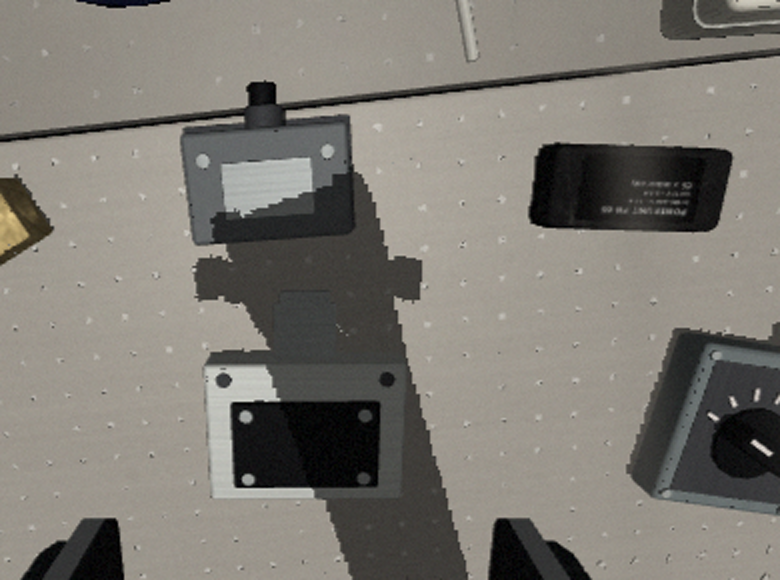

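The crop shows the switch top at corners (182,128), (349,116), (353,234), (192,244). The block top is at (205,365), (406,364), (401,497), (211,497), and the tongue is in shadow at (305,318).

```bash
python3 - <<'E'
from h import *
c=np.load("w2.npy",allow_pickle=True).item()
def f(pts,z):
    P=np.array([ray(c,(x/2+170-.25,y/2-.25),z) for x,y in pts]);print(P.round(4)[:,:2].tolist());return P[:,:2]
for nm,p,z in(("sw",[(182,128),(349,116),(353,234),(192,244)],.048),("act",[(205,365),(406,364),(401,497),(211,497)],.032)):
    P=f(p,z)  # FL.. = +x+y, +x-y, -x-y, -x+y
    yx=np.arctan2(*(P[0]+P[1]-P[2]-P[3])[::-1]); v=(P[0]+P[3]-P[1]-P[2]); yy=np.arctan2(-v[0],v[1])
    print(nm,P.mean(0),(P[0]+P[1])/2,(P[2]+P[3])/2,"yaws",yx,yy,"len",np.linalg.norm(P[0]+P[1]-P[2]-P[3])/2,"wid",np.linalg.norm(v)/2)
print("tip",f([(278,291),(333,291)],.019))
t=np.load("top0.npy",allow_pickle=True).item()
print([ray(t,(x/5+290-.4,y/5+145-.4),.048).round(4)[:2].tolist() for x,y in((70,42),(230,46))])
B=np.array([ray(t,(x/5+290-.4,y/5+145-.4),.038)[:2] for x,y in((578,305),(727,348),(688,520),(535,478))]);print("box",B.round(4).tolist(),B.mean(0))
print("knob",ray(t,(630/5+289.6,418/5+144.6),.05))
E
```

```text
[[0.7423, 0.0379], [0.7391, -0.0526], [0.6772, -0.0499], [0.681, 0.0422]]
sw [ 0.70988586 -0.0056218 ] [ 0.74068056 -0.00736983] [ 0.67909116 -0.00387377] yaws -0.05670305253266565 -0.038460024697912674 len 0.061688538219503555 wid 0.09133139633610546
[[0.6049, 0.0487], [0.5925, -0.0781], [0.499, -0.0698], [0.5122, 0.0587]]
act [ 0.55214537 -0.01013844] [ 0.59868295 -0.01471655] [ 0.50560779 -0.00556034] yaws -0.09805890322626686 -0.09996348015115185 len 0.09352444107151972 wid 0.1282688420171717
[[0.6447, -0.002], [0.6411, -0.0365]]
tip [[ 0.64466055 -0.00199881]
 [ 0.64112684 -0.03650766]]
[[0.7355, 0.0448], [0.7357, -0.0511]]
box [[0.5859, -0.2617], [0.5624, -0.3504], [0.4607, -0.3257], [0.483, -0.2357]] [ 0.52300407 -0.29339159]
knob [ 0.51890903 -0.28898548  0.05      ]
```

The block's tip is about 17 mm to −y of the slot line and its yaw is about 0.05 off. I'll shut the fingers, come down on its −y side just ahead of centre, and nudge it +y.

Request:
jog_arm --pt "-0.024 -0.03 -0.02 0 0 0 0" --pt "-0.024 -0.034 -0.02 0 0 0 0" --pt "-0.023 -0.033 -0.03 0 0 0 0" --pt "0 0 -0.04 0 0 0 0" --pt "0 0 -0.04 0 0 0 0" --pt "0 0 -0.04 0 0 0 0" --pt "0 0 -0.03 0 0 0 0" --pt "0 0 -0.02 0 0 0 0" --pt "0 0 0 0 0 0 0" --pt "0 0 0 0 0 0 0"

```text
t: 3.7
eef_pos: [0.5571, -0.1135, 0.0643]
tool_rot: [0.0, 0.999, -0.05, 0.0]
contact_force: [-0.5, -0.7, 0.2]
gripper_width: 0.002
grasp_force: 0.0
```

Request:
jog_arm --pt "0 0 -0.015 0 0 0 0" --pt "0 0 -0.01 0 0 0 0" --pt "0 0 -0.007 0 0 0 0" --pt "0 0 0 0 0 0 0" --pt "0 0 0 0 0 0 0"

```text
t: 4.2
eef_pos: [0.5576, -0.1132, 0.0313]
tool_rot: [-0.0, 0.999, -0.05, -0.0]
contact_force: [-0.3, -0.6, -0.0]
gripper_width: -0.006
grasp_force: 0.0
```

```bash
python3 - <<'E'
from h import *
c=bot.read_camera("scene"); 
im=c["img"][170:270,250:400,::-1]; cv2.imwrite("pics/s2.png",cv2.resize(im,None,fx=5,fy=5,interpolation=cv2.INTER_CUBIC))
o=bot.get_obs(); print(o["t"],o["eef_pos"],o["tool_rot"],o["gripper_width"],o["contact_force"])
p=o["eef_pos"]; print("finger back",proj(c,p+[0,.0145,0]),"tip",proj(c,p-[0,0,.022]))
E
```

```text
4.25 [ 0.55778122 -0.11320728  0.03154591] [-1.68853166e-05  9.98746307e-01 -5.00579693e-02  1.16056074e-04] -0.002764946934727464 [ 0.4361867  -1.05017278 -0.24206369]
finger back [357.05631678 211.11505766] tip [360.74484066 214.36832144]
```

View pics/s2.png

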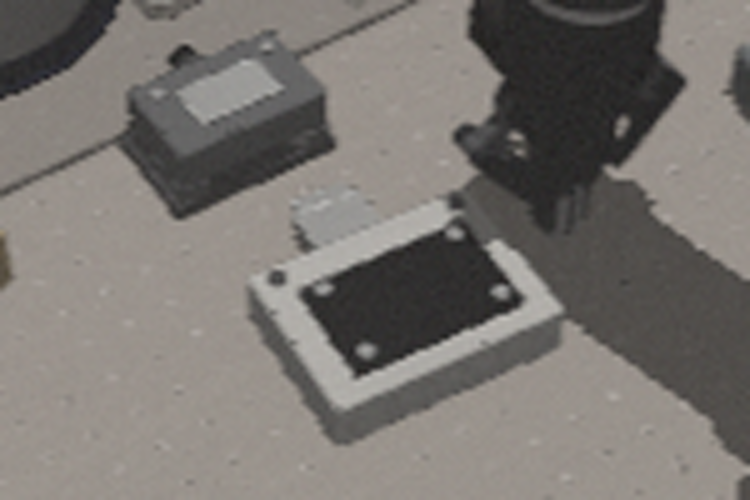

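The shut fingers stand clear beside the block, with tips at crop (557,225) and the knuckles above the block top. Now the nudge.

Request:
jog_arm --pt "0 0.008 0 0 0 0 0" --pt "0 0.008 0 0 0 0 0" --pt "0 0.005 0 0 0 0 0" --pt "0 0.003 0 0 0 0.01 0" --pt "0 0.003 0 0 0 0.01 0" --pt "0 0.003 0 0 0 0.01 0" --pt "0 0.003 0 0 0 0.01 0" --pt "0 0.002 0 0 0 0.01 0" --pt "0 0 0 0 0 0 0" --pt "0 0 0 0 0 0 0"

```text
t: 5.25
eef_pos: [0.5577, -0.0781, 0.0315]
tool_rot: [-0.0, 1.0, -0.025, 0.0]
contact_force: [0.9, -3.5, 1.0]
gripper_width: 0.001
grasp_force: 1.4
```

```bash
cat > m.py <<'E'
from h import *
def blk(c,lo,hi):
    # plate corners (black cover, z .038): minAreaRect of dark blob inside the roi
    g=cv2.cvtColor(c["img"],cv2.COLOR_RGB2HSV)[...,2]
    m=np.zeros_like(g); m[lo[1]:hi[1],lo[0]:hi[0]]=(g<60)[lo[1]:hi[1],lo[0]:hi[0]]
    m=cv2.morphologyEx(m,cv2.MORPH_OPEN,np.ones((3,3)))
    k=max(cv2.findContours(m,cv2.RETR_EXTERNAL,cv2.CHAIN_APPROX_NONE)[0],key=cv2.contourArea)
    b=cv2.boxPoints(cv2.minAreaRect(k)); P=np.array([ray(c,p,.038)[:2] for p in b])
    r=cv2.minAreaRect((P*1e4).astype(np.float32)); a=np.radians(r[2]); a=(a+np.pi/4)%(np.pi/2)-np.pi/4
    return np.array(r[0])/1e4,np.array(r[1])/1e4,a
E
python3 - <<'E'
from m import *
t=np.load("top0.npy",allow_pickle=True).item()
print(blk(t,(285,195),(355,245)))
c=bot.read_camera("top");print(blk(c,(285,195),(341,245)));np.save("top1.npy",c,allow_pickle=True)
o=bot.get_obs(); print(o["t"],o["eef_pos"],o["contact_force"])
E
```

```text
(array([ 0.54339009, -0.00713202]), array([0.09152458, 0.05718901]), np.float64(-0.09983751505127181))
(array([0.54404424, 0.00125584]), array([0.06211376, 0.09780548]), np.float64(0.0251057756407721))
5.3 [ 0.55770309 -0.07804906  0.0314339 ] [ 0.22246228 -2.64840033  1.8289044 ]
```

Request:
jog_arm --pt "0 -0.015 0 0 0 0 0" --pt "0 -0.015 0.01 0 0 0 0" --pt "0 0 0.04 0 0 0 0" --pt "0 0 0.045 0 0 0 1" --pt "0.02 0 0.045 0 0 0 1" --pt "0.02 0.02 0.045 0 0 0 1" --pt "0.02 0.04 0.045 0 0 0 1" --pt "0.02 0.04 0.04 0 0 0 1" --pt "0 0 0 0 0 0 1" --pt "0 0 0 0 0 0 1"

```text
t: 6.3
eef_pos: [0.6289, -0.0237, 0.2828]
tool_rot: [-0.0, 1.0, -0.024, 0.0]
contact_force: [-1.1, -0.5, 0.1]
gripper_width: 0.999
grasp_force: 0.0
```

```bash
python3 - <<'E'
from m import *
c=bot.read_camera("wrist");np.save("w3.npy",c,allow_pickle=True)
im=c["img"][0:270,200:440,::-1]
b=cv2.convertScaleAbs(im,alpha=1.5,beta=20)
cv2.imwrite("pics/w3c.png",cv2.resize(b,None,fx=2.2,fy=2.2,interpolation=cv2.INTER_CUBIC))
t=bot.read_camera("top");np.save("top2.npy",t,allow_pickle=True)
print(bot.get_obs()["t"],bot.get_obs()["eef_pos"])
E
```

```text
6.4 [ 0.62767052 -0.02622295  0.28090765]
```

View pics/w3c.png

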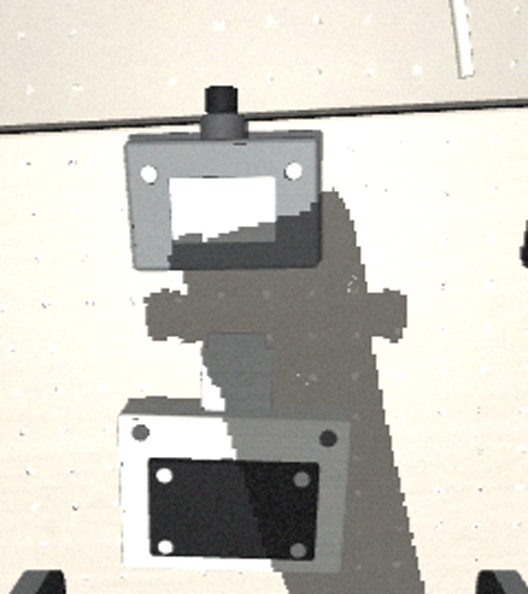

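The view shows:
- **Switch top:** (128,143), (321,138), (321,266), (134,269).
- **Block top:** (119,413), (351,420), (341,573), (123,569).
- **Plate:** (149,459), (318,463), (313,560), (150,555).
- **Tongue tip:** edge from 207 to 269 at row 333.

```bash
cat >> m.py <<'E'
def quad(c,pts,z,s,off):
    P=np.array([ray(c,((x+.5)/s-.5+off[0],(y+.5)/s-.5+off[1]),z)[:2] for x,y in pts])
    a=P[0]+P[1]-P[2]-P[3]; v=P[0]+P[3]-P[1]-P[2]
    print("mid",P.mean(0).round(4),"front",((P[0]+P[1])/2).round(4),"back",((P[2]+P[3])/2).round(4),"yaw",np.arctan2(a[1],a[0]).round(3),np.arctan2(-v[0],v[1]).round(3),"size",(np.linalg.norm(a)/2).round(4),(np.linalg.norm(v)/2).round(4))
    return P
E
python3 - <<'E'
from m import *
c=np.load("w3.npy",allow_pickle=True).item()
quad(c,[(128,143),(321,138),(321,266),(134,269)],.048,2.2,(200,0))
quad(c,[(119,413),(351,420),(341,573),(123,569)],.032,2.2,(200,0))
quad(c,[(149,459),(318,463),(313,560),(150,555)],.038,2.2,(200,0))
P=quad(c,[(207,333),(269,333),(272,400),(203,400)],.019,2.2,(200,0))
t=np.load("top2.npy",allow_pickle=True).item();print(blk(t,(285,195),(355,245)))
w=lambda x,y,z:ray(c,((x+.5)/2.2-.5+200,(y+.5)/2.2-.5),z)[:2].round(4)
print("screws",w(149,174,.048),w(293,171,.048),"seam",w(5,130,0),w(525,104,0))
E
```

```text
mid [ 0.7086 -0.0062] front [ 0.7375 -0.0074] back [ 0.6797 -0.0049] yaw -0.043 -0.028 size 0.0579 0.0911
mid [0.5503 0.0012] front [ 0.5981 -0.0028] back [0.5026 0.0052] yaw -0.083 -0.075 size 0.0959 0.1286
mid [0.5445 0.0019] front [ 0.5743 -0.0007] back [0.5147 0.0044] yaw -0.084 -0.078 size 0.0598 0.094
mid [ 0.6229 -0.0052] front [ 0.6419 -0.0065] back [ 0.6039 -0.0039] yaw -0.07 -0.048 size 0.0381 0.0365
(array([0.54212603, 0.01900463]), array([0.05910513, 0.06218618]), np.float64(0.025063618632954032))
screws [0.7246 0.0292] [ 0.7227 -0.0389] seam [0.7518 0.1104] [ 0.7512 -0.1626]
```

Switch: front at (0.680,−0.005), yaw about −0.033. Block: (0.550,0.001), yaw −0.079. I'll go behind it with open fingers as a two-point pusher.

Request:
jog_arm --pt "-0.038 0.008 0 0 0 -0.01 1" --pt "-0.038 0.008 0 0 0 -0.01 1" --pt "-0.038 0.008 -0.01 0 0 -0.01 1" --pt "-0.038 0.008 -0.02 0 0 0 1" --pt "0 0 -0.04 0 0 0 1" --pt "0 0 -0.045 0 0 0 1" --pt "0 0 -0.045 0 0 0 1" --pt "0 0 -0.04 0 0 0 1" --pt "0 0 -0.02 0 0 0 1" --pt "0 0 0 0 0 0 1"

```text
t: 7.4
eef_pos: [0.4731, 0.0057, 0.0591]
tool_rot: [0.001, 0.999, -0.041, -0.004]
contact_force: [0.0, -0.8, 0.2]
gripper_width: 1.001
grasp_force: 0.0
```

Request:
jog_arm --pt "0 0 -0.015 0 0 0 1" --pt "0 0 -0.012 0 0 0 1" --pt "0 0 -0.007 0 0 0 1" --pt "0 0 0 0 0 0 1" --pt "0 0 0 0 0 0 1"

```text
t: 7.9
eef_pos: [0.477, 0.0073, 0.0289]
tool_rot: [0.0, 0.999, -0.04, 0.0]
contact_force: [0.2, 0.6, -0.6]
gripper_width: 1.003
grasp_force: 0.0
```

Request:
jog_arm --pt "0.006 0 0 0 0 0 1" --pt "0.005 0 0 0 0 0 1" --pt "0.004 0 0 0 0 0 1" --pt "0.004 -0.0005 0 0 0 0.008 1" --pt "0.004 -0.0005 0 0 0 0.008 1" --pt "0.004 -0.0005 0 0 0 0.008 1" --pt "0.004 -0.0005 0 0 0 0.008 1" --pt "0.004 -0.0005 0 0 0 0.008 1" --pt "0.003 -0.0005 0 0 0 0.006 1" --pt "0 0 0 0 0 0 1"

```text
t: 8.9
eef_pos: [0.516, 0.0044, 0.0286]
tool_rot: [-0.0, 1.0, -0.017, 0.001]
contact_force: [0.3, -0.9, 0.4]
gripper_width: 1.001
grasp_force: 0.3
```

```bash
python3 - <<'E'
from m import *
t=bot.read_camera("top");np.save("top3.npy",t,allow_pickle=True)
im=t["img"][145:245,280:360,::-1]; b=cv2.convertScaleAbs(im,alpha=1.3,beta=10)
cv2.imwrite("pics/t3.png",cv2.resize(b,None,fx=6,fy=6,interpolation=cv2.INTER_CUBIC))
o=bot.get_obs(); print(o["t"],o["eef_pos"],o["tool_rot"],o["contact_force"])
E
```

```text
8.95 [0.51593477 0.00449452 0.02870468] [-2.40361224e-04  9.99852576e-01 -1.71440773e-02  9.21192991e-04] [-1.0011934   0.96657504 -0.92214219]
```

View pics/t3.png

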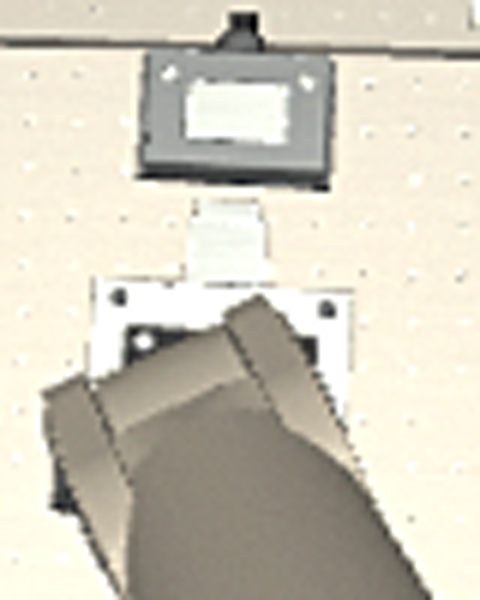

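The tongue end spans (193..263) at row 200, the foot's front edge runs (136,180)-(330,190), and the block's front edge runs (95,278)-(353,293).

```bash
python3 - <<'E'
from m import *
t=np.load("top3.npy",allow_pickle=True).item()
w=lambda x,y,z:ray(t,((x+.5)/6-.5+280,(y+.5)/6-.5+145),z)[:2].round(4)
for n,a,b,z in(("tip",(195,202),(263,204),.019),("base",(188,278),(268,283),.019),("bfront",(95,278),(353,293),.032),("swtopback",(147,47),(334,55),.048),("screws",(170,72),(307,82),.048),("footfront",(136,182),(330,190),.004)):
    A,B=w(*a,z),w(*b,z); d=A-B; print(n,A,B,((A+B)/2).round(4),np.arctan2(-d[0],d[1]).round(3))
E
```

```text
tip [0.6647 0.0178] [ 0.6646 -0.0167] [6.646e-01 6.000e-04] -0.003
base [0.6256 0.0203] [ 0.6241 -0.0202] [0.6248 0.    ] -0.037
bfront [0.6225 0.0665] [ 0.6183 -0.0625] [0.6204 0.002 ] -0.033
swtopback [0.7373 0.0434] [ 0.7358 -0.05  ] [ 0.7366 -0.0033] -0.016
screws [0.7249 0.0316] [ 0.7216 -0.0368] [ 0.7232 -0.0026] -0.048
footfront [0.677  0.0487] [ 0.6755 -0.0512] [ 0.6762 -0.0013] -0.015
```

Lined up within about 1.5 mm. Pushing in.

Request:
jog_arm --pt "0.005 -0.0003 0 0 0 0 1" --pt "0.005 -0.0003 0 0 0 0 1" --pt "0.005 -0.0003 0 0 0 0 1" --pt "0.005 -0.0002 0 0 0 0 1" --pt "0.005 -0.0002 0 0 0 0 1" --pt "0.005 -0.0002 0 0 0 0 1" --pt "0.005 -0.0002 0 0 0 0 1" --pt "0.005 -0.0002 0 0 0 0 1" --pt "0.005 -0.0002 0 0 0 0 1" --pt "0.003 -0.0001 0 0 0 0 1"

```text
t: 9.95
eef_pos: [0.5636, 0.0022, 0.0285]
tool_rot: [-0.0, 1.0, -0.017, 0.0]
contact_force: [-4.3, 0.4, 2.7]
gripper_width: 1.001
grasp_force: 2.2
```

Request:
jog_arm --pt "0.002 0 0 0 0 0 1" --pt "0.002 0 0 0 0 0 1" --pt "0.002 0 0 0 0 0 1"

```text
t: 10.25
eef_pos: [0.5688, 0.0022, 0.0285]
tool_rot: [0.0, 1.0, -0.017, -0.0]
contact_force: [-4.1, -0.1, 2.4]
gripper_width: 1.002
grasp_force: 2.2
```

Request:
jog_arm --pt "0.001 0 0 0 0 0 1" --pt "0.001 0 0 0 0 0 1" --pt "0.001 0 0 0 0 0 1"

```text
t: 10.55
eef_pos: [0.5716, 0.0022, 0.0285]
tool_rot: [0.0, 1.0, -0.017, -0.0]
contact_force: [-8.6, 0.0, 4.9]
gripper_width: 0.998
grasp_force: 3.8
```

Request:
jog_arm --pt "0.001 0 0 0 0 0 1" --pt "0.001 0 0 0 0 0 1"

```text
t: 10.75
eef_pos: [0.5717, 0.0022, 0.0282]
tool_rot: [0.0, 1.0, -0.017, -0.002]
contact_force: [-11.2, 0.1, 8.5]
gripper_width: 0.999
grasp_force: 5.9
```

Request:
jog_arm --pt "0.001 0 0 0 0 0 1" --pt "0.001 0 0 0 0 0 1" --pt "0 0 0 0 0 0 1"

```text
t: 11.05
eef_pos: [0.5718, 0.0022, 0.0278]
tool_rot: [0.001, 1.0, -0.017, -0.004]
contact_force: [-14.1, 0.2, 9.3]
gripper_width: 1.002
grasp_force: 7.3
```

```bash
python3 - <<'E'
from m import *
s=bot.read_camera("scene"); c=bot.read_camera("top")
a=cv2.resize(s["img"][160:250,255:375,::-1],(600,450),interpolation=cv2.INTER_CUBIC)
b=cv2.resize(c["img"][150:240,285:325,::-1],(200,450),interpolation=cv2.INTER_CUBIC)
cv2.imwrite("pics/s4.png",cv2.convertScaleAbs(np.hstack([a,b]),alpha=1.3,beta=10))
E
```

```text
(no output)
```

View pics/s4.png

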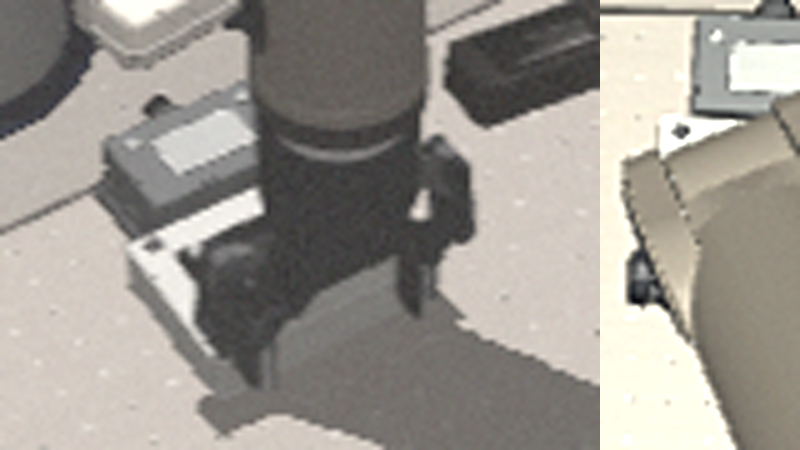

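It looks home: the block front meets the switch at crop (150,230) and (690,115). One slightly firmer press, then retreat and check from above along with the control box.

Request:
jog_arm --pt "0.001 0 0 0 0 0 1" --pt "0.001 0 0 0 0 0 1" --pt "0 0 0 0 0 0 1" --pt "-0.015 0 0 0 0 0 1" --pt "-0.025 0 0.005 0 0 0 1" --pt "-0.02 0 0.03 0 0 0 1" --pt "0 0 0.045 0 0 0 1" --pt "0 -0.01 0.048 0 0 0 1" --pt "0.01 -0.03 0.035 0 0 0 1" --pt "0.03 -0.03 0.025 0 0 0 1"

```text
t: 12.15
eef_pos: [0.5588, -0.068, 0.2205]
tool_rot: [0.0, 1.0, -0.016, 0.003]
contact_force: [1.6, 0.7, 0.1]
gripper_width: 1.0
grasp_force: 0.0
```

Request:
jog_arm --pt "0.03 -0.03 0.03 0 0 0 1" --pt "0.03 -0.03 0.03 0 0 0 1" --pt "0 0 0 0 0 0 1" --pt "0 0 0 0 0 0 1"

```text
t: 12.55
eef_pos: [0.617, -0.1263, 0.275]
tool_rot: [0.0, 1.0, -0.018, 0.002]
contact_force: [0.3, 0.7, 0.4]
gripper_width: 0.997
grasp_force: 0.0
```

```bash
python3 - <<'E'
from m import *
c=bot.read_camera("wrist");np.save("w5.npy",c,allow_pickle=True)
t=bot.read_camera("top");np.save("top5.npy",t,allow_pickle=True)
im=cv2.convertScaleAbs(c["img"][:,:,::-1],alpha=1.3,beta=10)
q=[proj(c,p)for p in((.75,.08,.03),(.45,-.36,.03),(.75,-.36,0.03),(.45,.08,.03))]
x0,y0=np.clip(np.min(q,0),0,(500,300)).astype(int);x1,y1=np.clip(np.max(q,0),0,(640,400)).astype(int)
s=min(800/(x1-x0),600/(y1-y0));s=int(s*20)/20
cv2.imwrite("pics/w5c.png",cv2.resize(im[y0:y1,x0:x1],None,fx=s,fy=s,interpolation=cv2.INTER_CUBIC))
print(x0,y0,x1,y1,s,bot.get_obs()["t"],bot.get_obs()["eef_pos"])
E
```

```text
119 29 545 293 1.85 12.65 [ 0.61507818 -0.1243712   0.27344246]
```

View pics/w5c.png

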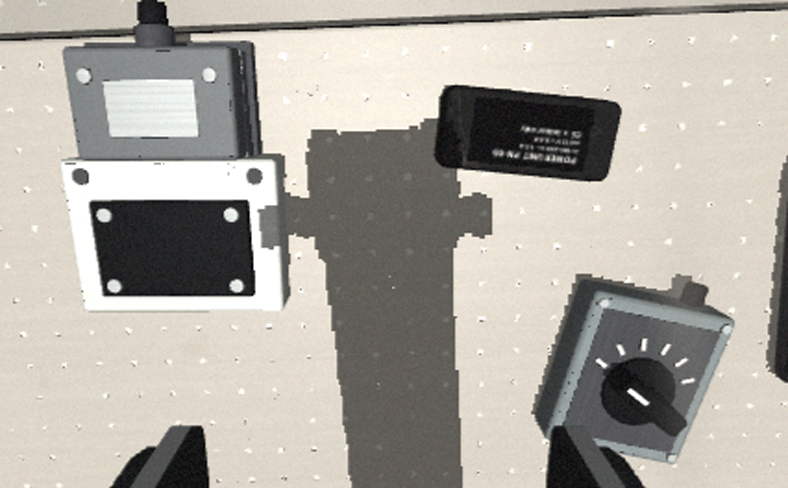

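The last view shows the block flush with the switch, front edge (62,159)-(274,157). The control box screws are at (604,303), (727,328) and (672,458), the disc is at (638,391), and the white line runs (628,391)-(648,405).

```bash
python3 - <<'E'
from m import *
c=np.load("w5.npy",allow_pickle=True).item(); s=1.85
w=lambda x,y,z:ray(c,((x+.5)/s-.5+119,(y+.5)/s-.5+29),z)[:2].round(4)
print("swfront",w(76,157,.048),w(240,157,.048),"blkfront",w(62,160,.032),w(274,157,.032),"blkback",w(88,311,.032),w(284,309,.032))
print("sw screws",w(84,75,.048),w(209,75,.048),"blk scr",w(81,177,.032),w(255,176,.032),"plate",[w(x,y,.038) for x,y in((91,202),(251,201),(254,295),(104,296))])
A,B,C=w(604,303,.038),w(727,328,.038),w(672,458,.038)
print("box screws",A,B,C,"ctr",(A+C)/2,"yaw",np.arctan2(*(B-C)[::-1]),np.arctan2(-(A-B)[0],(A-B)[1]),np.linalg.norm(A-B),np.linalg.norm(B-C))
yaw=np.arctan2(*(B-C)[::-1]);print("axis",(A+C)/2-.005*np.array([np.cos(yaw),np.sin(yaw)]))
print("disc",w(638,391,.044),"line",w(628,391,.068),w(648,405,.068),"far end",w(678,428,.068))
# ticks: circle fit at z .038
T=np.array([w(x,y,.038) for x,y in((600,363),(621,350),(644,344),(667,349),(681,362),(688,381))])
M=np.c_[2*T,np.ones(6)];x=np.linalg.lstsq(M,(T**2).sum(1),rcond=None)[0];print("tick circle",x[:2],np.sqrt(x[2]+x[:2]@x[:2]),np.arctan2(*(T-x[:2]).T[::-1]))
t=np.load("top0.npy",allow_pickle=True).item()
E
```

```text
swfront [0.6822 0.0426] [ 0.6788 -0.0505] blkfront [0.68   0.0592] [ 0.6772 -0.0672] blkback [0.5854 0.0616] [ 0.5821 -0.065 ]
sw screws [0.7251 0.0298] [ 0.7226 -0.0383] blk scr [0.6697 0.0498] [ 0.6665 -0.0547] plate [array([0.6554, 0.0437]), array([ 0.6525, -0.0521]), array([ 0.5939, -0.048 ]), array([0.5967, 0.0465])]
box screws [ 0.5806 -0.2688] [ 0.5608 -0.3491] [ 0.466  -0.3253] ctr [ 0.5233  -0.29705] yaw -0.245971218632186 -0.24175286786424333 0.08270507844141137 0.09774190503566006
axis [ 0.51845049 -0.29583251]
disc [ 0.5212 -0.2937] line [ 0.5334 -0.2764] [ 0.5235 -0.2896] far end [ 0.5068 -0.31  ]
tick circle [ 0.51793661 -0.29588662] 0.03362134490752699 [ 0.88606688  0.41768917 -0.0329639  -0.50396495 -0.92242283 -1.38037981]
```

The block is home (front edge at the face, headings agree). Selector axis: (0.518,−0.296), bar at 0.88 rad. Moving over it.

Request:
jog_arm --pt "-0.01 -0.017 0 0 0 0.09 1" --pt "-0.01 -0.017 0 0 0 0.09 1" --pt "-0.01 -0.017 0 0 0 0.09 1" --pt "-0.01 -0.017 0 0 0 0.09 1" --pt "-0.01 -0.017 -0.01 0 0 0.09 1" --pt "-0.01 -0.017 -0.02 0 0 0.09 1" --pt "-0.01 -0.017 -0.03 0 0 0.09 1" --pt "-0.01 -0.017 -0.03 0 0 0.09 1" --pt "-0.01 -0.017 -0.03 0 0 0.09 1" --pt "-0.007 -0.019 -0.03 0 0 0.1 1"

```text
t: 13.65
eef_pos: [0.5174, -0.2961, 0.1226]
tool_rot: [-0.001, 0.904, 0.427, -0.0]
contact_force: [0.5, -0.4, -0.2]
gripper_width: 1.0
grasp_force: 0.0
```

Request:
jog_arm --pt "0 0 0 0 0 0 1" --pt "0 0 0 0 0 0 1" --pt "0 0 0 0 0 0 1"

```text
t: 13.95
eef_pos: [0.5202, -0.2957, 0.1257]
tool_rot: [0.001, 0.905, 0.424, 0.001]
contact_force: [-0.6, 0.3, 0.3]
gripper_width: 0.997
grasp_force: 0.0
```

```bash
python3 - <<'E'
from h import *
o=bot.get_obs(); r=rot(o["tool_rot"]); print(o["t"],o["eef_pos"],"x ang",np.arctan2(r[1,0],r[0,0]),"tilt",r[:,2],o["q"])
E
```

```text
13.95 [ 0.52017008 -0.29571945  0.12574311] x ang 0.8767994079987246 tilt [ 2.48255692e-03  1.35664111e-06 -9.99996918e-01] [ 0.78459898  0.54656049 -0.49248793  1.8264928   0.33247782  0.84862435
 -0.56304344]
```

Request:
jog_arm --pt "-0.001 0 -0.02 0 0 0 1" --pt "-0.001 0 -0.015 0 0 0 1" --pt "0 0 -0.01 0 0 0 1" --pt "0 0 -0.01 0 0 0 1" --pt "0 0 0 0 0 0 1"

```text
t: 14.45
eef_pos: [0.516, -0.297, 0.0681]
tool_rot: [-0.001, 0.906, 0.424, -0.001]
contact_force: [-0.2, 1.1, -0.0]
gripper_width: 0.998
grasp_force: 0.0
```

Request:
jog_arm --pt "0 0 0 0 0 0 0" --pt "0 0 0 0 0 0 0" --pt "0 0 0 0 0 0 0" --pt "0 0 0 0 0 0 0" --pt "0 0 0 0 0 0 0" --pt "0 0 0 0 0 0 0" --pt "0 0 0 0 0 0 0" --pt "0 0 0 0 0 0 0" --newtons 20

```text
t: 15.25
eef_pos: [0.5169, -0.2978, 0.0696]
tool_rot: [0.0, 0.906, 0.424, 0.0]
contact_force: [-0.0, -0.3, 3.5]
gripper_width: 0.161
grasp_force: 23.5
```

Gripped at 13.7 mm. Turning −1.35 rad.

Request:
jog_arm --pt "0 0 0 0 0 -0.09 0" --pt "0 0 0 0 0 -0.09 0" --pt "0 0 0 0 0 -0.09 0" --pt "0 0 0 0 0 -0.09 0" --pt "0 0 0 0 0 -0.09 0" --pt "0 0 0 0 0 -0.09 0" --pt "0 0 0 0 0 -0.09 0" --pt "0 0 0 0 0 -0.09 0"

```text
t: 16.05
eef_pos: [0.5154, -0.2951, 0.0696]
tool_rot: [-0.002, 0.997, 0.077, -0.002]
contact_force: [-5.1, 7.0, 11.9]
gripper_width: 0.158
grasp_force: 24.7
```

Request:
jog_arm --pt "0 0 0 0 0 -0.09 0" --pt "0 0 0 0 0 -0.09 0" --pt "0 0 0 0 0 -0.09 0" --pt "0 0 0 0 0 -0.09 0" --pt "0 0 0 0 0 -0.09 0" --pt "0 0 0 0 0 -0.09 0" --pt "0 0 0 0 0 -0.09 0" --pt "0 0 0 0 0 0 0" --pt "0 0 0 0 0 0 0"

```text
t: 16.95
eef_pos: [0.5159, -0.2924, 0.0696]
tool_rot: [-0.002, 0.972, -0.233, -0.003]
contact_force: [-5.6, 12.0, 15.5]
gripper_width: 0.159
grasp_force: 25.0
```

```bash
python3 - <<'E'
from h import *
o=bot.get_obs(); r=rot(o["tool_rot"]); print(o["t"],o["eef_pos"],"x ang",np.arctan2(r[1,0],r[0,0]),"want",.881-1.35,o["contact_force"],o["torque"],o["gripper_width"])
E
```

```text
16.95 [ 0.51586421 -0.29240125  0.06955666] x ang -0.4710182730118466 want -0.4690000000000001 [-5.59312985 11.95331733 15.46407798] [2.68938497 1.168679   0.05412394] 0.15946598158264497
```

Turned 1.35. Open, rise straight up, and pull away for a check.

Request:
jog_arm --pt "0 0 0 0 0 0 1" --pt "0 0 0 0 0 0 1" --pt "0 0 0 0 0 0 1" --pt "0 0 0 0 0 0 1" --pt "0 0 0 0 0 0 1" --pt "0 0 0 0 0 0 1" --pt "0 0 0.01 0 0 0 1" --pt "0 0 0.03 0 0 0 1" --pt "0 0 0.045 0 0 0 1" --pt "0 0 0.045 0 0 0 1"

```text
t: 17.95
eef_pos: [0.5161, -0.2973, 0.2011]
tool_rot: [-0.0, 0.972, -0.235, -0.0]
contact_force: [0.6, -0.7, 0.4]
gripper_width: 1.003
grasp_force: 0.0
```

Request:
jog_arm --pt "0.01 0.03 0.04 0 0 0.05 1" --pt "0.01 0.03 0.04 0 0 0.05 1" --pt "0.01 0.03 0.02 0 0 0.05 1" --pt "0.01 0.02 0 0 0 0.05 1" --pt "0 0 0 0 0 0 1" --pt "0 0 0 0 0 0 1"

```text
t: 18.55
eef_pos: [0.5556, -0.1887, 0.2969]
tool_rot: [0.0, 0.991, -0.136, -0.001]
contact_force: [0.6, -0.2, -0.7]
gripper_width: 0.997
grasp_force: 0.0
```

```bash
python3 - <<'E'
from m import *
c=bot.read_camera("wrist"); save(c,"pics/w6.png"); np.save("w6.npy",c,allow_pickle=True)
g=cv2.cvtColor(c["img"],cv2.COLOR_RGB2HSV); P0=np.array([.518,-.296,.068])
v=proj(c,P0); m=np.zeros(g.shape[:2],np.uint8); cv2.circle(m,tuple(int(i) for i in v),int(np.linalg.norm(proj(c,P0+[.027,0,0])-v)),1,-1)
# white line on the bar top
k=((g[...,2]>150)&(m>0)).astype(np.uint8)
for q in cv2.findContours(k,cv2.RETR_EXTERNAL,cv2.CHAIN_APPROX_NONE)[0]:
    if len(q)<6: continue
    (x,y)=q.mean(0)[0]; p=ray(c,(x,y),.068); L=cv2.fitLine(q,cv2.DIST_L2,0,.01,.01).ravel()
    a=ray(c,(x+5*L[0],y+5*L[1]),.068)-ray(c,(x-5*L[0],y-5*L[1]),.068)
    print("line",(x,y),p,cv2.contourArea(q),"ang from axis",np.arctan2(*(p-P0)[1::-1]),"dir",np.arctan2(a[1],a[0]))
# block vs before: plate by mask
print("plate now",blk(c,*[tuple(int(i) for i in z) for z in ((max(0,proj(c,(.69,.07,.03))[0]-5),max(0,proj(c,(.69,0,.03))[1]-5)),(proj(c,(.57,-.07,.03))[0]+5,proj(c,(.57,-.03,.03))[1]+5))]))
w=np.load("w5.npy",allow_pickle=True).item(); print("plate before",blk(w,(160,130),(275,200)))
print(bot.get_obs()["t"],bot.get_obs()["eef_pos"])
t=bot.read_camera("top"); t0=np.load("top0.npy",allow_pickle=True).item()
# bystanders moved? colour-mask centroids
h,h0=[cv2.cvtColor(i["img"],cv2.COLOR_RGB2HSV) for i in(t,t0)]
for n,(x0,y0,x1,y1) in dict(meter=(190,172,235,228),brass=(228,150,278,185),dc=(365,160,412,190)).items():
    print(n,"mean diff",np.abs(t["img"][y0:y1,x0:x1].astype(int)-t0["img"][y0:y1,x0:x1]).mean().round(2))
E
```

```text
line (np.float64(426.3448275862069), np.float64(158.27586206896552)) [ 0.53407088 -0.3019749   0.068     ] 22.5 ang from axis -0.3559485649813507 dir -0.4739938677401708
plate now (array([6.24619531e-01, 1.14544678e-04]), array([0.11198667, 0.06004368]), np.float64(-0.04362364391993401))
plate before (array([6.25443457e-01, 2.87664795e-04]), array([0.10622283, 0.05888648]), np.float64(-0.03652525435043685))
18.6 [ 0.55518889 -0.18971436  0.29659513]
meter mean diff 6.25
brass mean diff 7.37
dc mean diff 20.99
```

```bash
python3 -c "
from station import bot
print(bot.hand_in())"
```

```text
the job is handed in; nothing more can be done
None
```

I pushed the actuator block fully home with its front against the switch, then turned the selector three clicks clockwise to 1.35 rad. I handed the job in at about 18.6 s. An image check that the bystanders had not moved was inconclusive, though the arm's path stayed clear of all three.

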